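# Nest the three mixing cups

### The job

Put the mixing-cup set together on the worktop: the cup with the blue band goes into the dark dish, and the white tall cup, which has fallen over, goes mouth up into the blue-banded cup. Each is held by spring balls inside the larger one, so push it down past them until it stands fully home on the floor, square and upright. Leave the blue-lidded jar, the red-capped vial and the roll of tape where they stand.

Things in the scene. Friction and masses are not known exactly. Their poses are not given: they have to be found in the camera images.
- dish: dark steel round dish, loose on the worktop (0.7 kg), 84 mm outside diameter, 42 mm high. Origin at the centre of its underside, z up. Wall 8 mm, bore 68 mm, floor 6 mm thick
- dish_balls (a point): the point on the dish's axis level with its three brass spring balls, 22 mm above its underside. The ball tips lie on a circle of 59 mm diameter; pushed by a cup's foot they give way outward by up to 3 mm. Passing them takes about 6 to 12 N in all, more than the cups weigh; then they hold the cup lightly by friction
- mid_center (a point): centre of the bare-metal cup with a blue band, on its axis, 36 mm above its underside; z points to its mouth. Stands upright, loose, about 0.16 kg. 62 mm outside diameter, 72 mm high; the foot tapers to 52 mm over the lowest 8 mm. Wall 5 mm, bore 52 mm, floor 8 mm thick. Home on the dish's floor, this point is 42 mm above the dish's underside
- mid_balls (a point): the point on the blue-banded cup's axis level with its own three brass spring balls, 26 mm above its underside; tips on a circle of 43 mm, otherwise like the dish's
- tall_center (a point): centre of the white tall cup with an orange band at the mouth end, on its axis, 52 mm from underside and rim; z points to its open mouth. At first it lies on its side, axis level, mouth roughly toward -y, and can roll. About 0.11 kg, 46 mm outside diameter, 104 mm long, wall 3 mm; the closed foot tapers to 36 mm over its last 8 mm. Home, this point is 24 mm above the other cup's centre point
- blue_jar: bystander: white jar with a blue lid, 61 mm diameter, 48 mm high; origin under its centre
- red_vial: bystander: small white vial with a red cap, 22 mm diameter, 46 mm high; origin under its centre
- tape_roll: bystander: roll of tape lying flat, 69 mm diameter, 19 mm high; origin under its centre
Mind the look-alikes: they are no part of the job. Of the things shaped like the part that bears tall_center, the white one is meant.

How it is judged:
By the outcome, as a careful person would: the job done as asked, in the order asked, and still so for the second after the job is handed in, with the robot touching nothing.
It also fails if it takes over 61 s, if anything falls off the work surface, if the arm or the gripper's body presses on something with over 40 N, if the wrist force passes 120 N, or if a joint passes its speed limit or range.

### The arm

A 6-joint arm with a two-finger parallel gripper is mounted at the origin on a cart in front of the work surface, level with it; the furniture and walls round the work are solid. World frame = base frame: x ahead of the robot, y to its left, z up, the work surface at z = 0. Lengths are in mm, angles in rad, forces in N, time in s.
With the tool pointing down it reaches from about 275 to 1000 mm from the base axis. Payload 8.4 kg.
Tool frame: the origin (TCP) lies between the finger pads; the fingertips stand r.tips_ahead ahead of it and the grasp point (between the pads) lies 6 mm ahead of it (r.tips_ahead is the distance from the TCP to the fingertips, in mm); z points along the fingers, y is the line along which they close (so a half turn about z gives the same grasp; the last joint's range is limited). The gripper opens to 85 mm and grips with 20 to 120 N. Pads are 22 mm wide; open, the fingers measure 114 mm over their backs; the gripper's body (76 mm by 85 mm) begins 54 mm behind the grasp point. The pads swing forward as they close: fully open they stand 13 mm farther back than shut.
Start: joints at [-1.226, 0.353, 1.633, -0, 1.155, -0.002], TCP at [212.43, -587.794, 256.281] pointing down, gripper open.
Joint ranges: [-2.63, 2.63], [-0.92, 2.1], [0.06, 2.66], [-1.3, 4.44], [0, 2.69], [-3.02, 3.02]. Speed limits (rad/s): [2.22, 2.22, 2.79, 3.14, 3.14, 3.14].

### API

Orientations are given as [roll, pitch, yaw] about the fixed x, y, z axes, in that order (R = Rz(yaw) Ry(pitch) Rx(roll)).
In Python, from rig import r gives the robot as it stands.
- The arm moves only by the tool carry_out, never from a script. Its arguments are lists of equal length, an entry for each row: "delta_pos": the shift along the tool's x, y, z in m, a list of three; "rot": the turn, a rotation vector about the tool's x, y, z in degrees, a list of three. A call has 1 to 8 rows; each row is the pose to reach, as a shift and turn from the pose commanded when the call began, along the tool's axes at that moment; what a row does not reach only later rows make up. A row lasts 1/8 s, in which the tool goes at most 62.5 mm and 10.7 degrees, less where a joint would pass 70% of its speed; a pose out of reach is approached as far as the arm can. A call with a gripper value outside its range is refused whole. "claw" is the finger opening in m, from 0 to 0.0854, set as the call begins (left out, the last holds). The fingers move at their own pace and stop on an object; "grip_force" is the grip in N (left out, the last holds). Time passes only in rows, so rows that repeat a pose let the fingers close. It gives the time, the measured TCP pose, the force, the opening and the grip force at its end, in the units of the state.
- r.sense(): the state, without advancing time (a new reading comes with each control period).
- r.grab_frame(name): name is "scene" or "top" or "wrist"; returns the picture (420x560x3 uint8, blue, green, red); there is no depth.
- r.camera_info(name): a dict with "fx", "fy", "cx", "cy" (pixels), "pose" (4x4, takes a point from camera to world coordinates); the wrist camera has in their place "hand_eye" (4x4, takes a point from camera to tool coordinates, whose origin is the TCP and whose axes are the flange's). Camera axes: x right, y down, z forward; pixel columns grow to the right and rows downward; lengths in mm; the calibration is good to about 2 mm. A picture is of the moment at which its call begins: read the wrist's pose just before it. camera_info takes no time and is no camera call.
- r.sign_off(): hands the job in; it is judged then, once.
Trained networks look in the newest picture that a camera, given by its name, has taken for a name from the list of things; names that differ only in an ending like _2 or _b are one class to them, and where a whole thing is asked for, a point or a joint stands for the part that bears it (a point fixed in the world has none). Each returns a list of dicts, best first, with "p" (0 to 1); they miss things now and then, are a little off and sometimes report something else, mostly with a low value. They report only what shows in the picture. A call takes as long as a camera call. They do not tell look-alikes from the thing itself.
- r.recognise(thing, camera): "box" ([left, top, right, bottom] in pixels, round what is visible of it).
- r.cut_out(thing, camera): "mask" (420x560 bool, what is visible of it) and "box" ([left, top, right, bottom] in pixels, round what is visible of it).
The state is a dict: "clock": time; "qpos": joint angles; "qvel": joint speeds; "joint_efforts": joint torques, N m; "eef_pos": TCP position; "tcp_rot": TCP orientation; "contact_force": force on the tool from outside, world axes, zero at the start; "wrist_torque": the same for the moment, N m; "opening": opening from 0.0 (shut) to 1.0 (fully open); "grasp_force": force on a finger pad.
Only numpy, scipy, OpenCV 4.12 (cv2) and the standard library are available. Lean on these libraries where they do the work, as an engineer would, in place of code of your own. Each camera call takes 0.05 s, during which the arm holds its last target. There are 200 camera calls.

## Working session

There is one attempt and no reset: what is moved stays moved. The work goes in short steps, Python scripts to look and compute and a tool call to move; the robot and the scene stay as the last step left them, time stands still between calls to the robot, and variables do not carry over. Pictures are saved under pics/ and viewed, at most 10 in all, crops included, and the job is handed in when it is done.

Besides the shell and the picture viewer there is one more tool, called after "Emit:" as name(argument=value, ...) on one line, values as JSON. carry_out: Moves the arm, as the interface text tells. Its arguments: {"type":"object","properties":{"delta_pos":{"type":"array","items":{"type":"array","items":{"type":"number"}}},"rot":{"type":"array","items":{"type":"array","items":{"type":"number"}}},"claw":{"type":"number"},"grip_force":{"type":"number"}},"required":["delta_pos","rot"]}

```bash
mkdir -p pics; ls; python3 - <<'E'
from rig import r
import cv2,numpy as np
s=r.sense();print(s, r.tips_ahead)
a=r.grab_frame("scene");b=r.grab_frame("top")
cv2.imwrite("pics/scene.png",a);cv2.imwrite("pics/top.png",b)
for c in("scene","top"):
  k=r.camera_info(c);print(c,k["fx"],k["cx"],k["cy"],np.round(k["pose"],3).tolist())
  for t in("dish","mid_center","tall_center","blue_jar","red_vial","tape_roll"):
    print(t,[(np.round(d["box"]).tolist(),round(d["p"],2)) for d in r.recognise(t,c)])
print(r.camera_info("wrist"))
E
```

```text
pics
{'clock': 0.0, 'qpos': array([-1.22640634e+00,  3.53626961e-01,  1.63415831e+00, -3.42673988e-05,
        1.15520374e+00, -2.38509886e-03]), 'qvel': array([ 0.00014476, -0.0004369 ,  0.00111763,  0.00042631, -0.00132469,
        0.00021997]), 'joint_efforts': array([ 3.51218223e-03, -6.05239320e+01, -3.42066193e+01,  1.99487604e-04,
        9.49419133e-03,  2.25404612e-06]), 'eef_pos': array([ 212.26219581, -587.36734201,  255.56455006]), 'tcp_rot': array([-3.14019623e+00,  2.80005783e-05,  3.46788959e-01]), 'contact_force': array([-0.67752402,  0.62244828, -0.21977981]), 'wrist_torque': array([0.01140401, 0.04502844, 0.01658733]), 'grasp_force': 0.0, 'opening': 0.9999040812707836} 25.0
scene 431.7644889415943 278.3925215108664 205.47932322587033 [[-0.815, -0.365, 0.449, 232.342], [-0.579, 0.496, -0.648, 607.896], [0.014, -0.788, -0.615, 586.95], [0.0, 0.0, 0.0, 1.0]]
dish [([307.0, 169.0, 342.0, 202.0], 0.95)]
mid_center [([374.0, 182.0, 413.0, 228.0], 0.62)]
tall_center [([228.0, 244.0, 274.0, 303.0], 0.95), ([282.0, 284.0, 348.0, 347.0], 0.94), ([196.0, 182.0, 245.0, 207.0], 
[... 533 characters left out ...]
18.0, 305.0], 0.81), ([246.0, 267.0, 293.0, 295.0], 0.78), ([250.0, 100.0, 297.0, 148.0], 0.67)]
blue_jar [([186.0, 130.0, 215.0, 156.0], 0.92), ([335.0, 174.0, 374.0, 214.0], 0.56)]
red_vial [([320.0, 131.0, 332.0, 143.0], 0.62)]
tape_roll []
{'fx': 348.9422208698833, 'fy': 348.9422208698833, 'cx': 276.11944911799765, 'cy': 210.42085966933325, 'hand_eye': array([[ 1.17415977e-03, -9.51189191e-01, -3.08606132e-01,
         7.85902633e+01],
       [ 9.99998677e-01,  1.46434149e-03, -7.08694874e-04,
        -3.82282883e-01],
       [ 1.12600767e-03, -3.08604891e-01,  9.51189652e-01,
        -1.16940576e+02],
       [ 0.00000000e+00,  0.00000000e+00,  0.00000000e+00,
         1.00000000e+00]])}
```

View pics/scene.png

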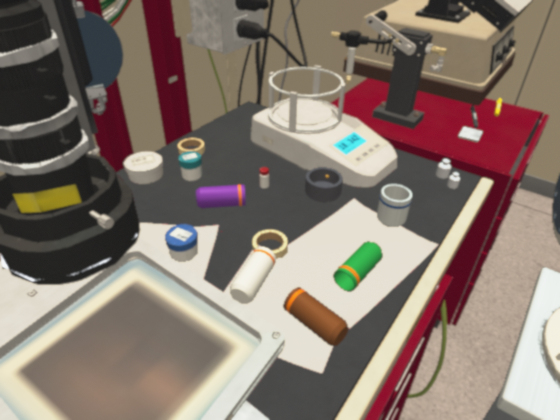

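View pics/top.png

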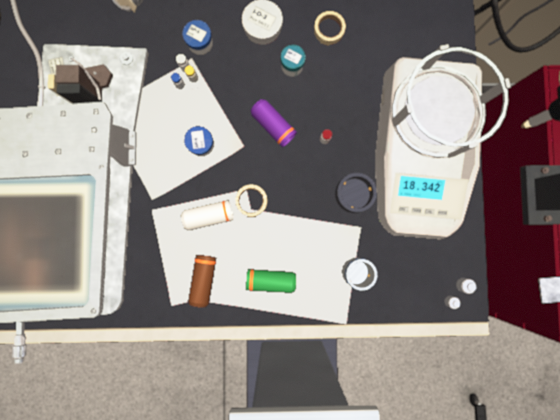

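Top view: mid cup at (360,274), dish at (356,193) beside the scale, jar at (198,140), vial at (327,136), tape at (252,200). There are four tall-cup shapes: white (206,215), purple (273,122), brown (202,281) and green (271,281). The white one at (206,215) fits the description, with its orange mouth end toward -y. I'll confirm it in a crop and work out positions.

```bash
cat > h.py <<'E'
from rig import r
import cv2,numpy as np
from scipy.spatial.transform import Rotation as R
def campose(c):
    k=r.camera_info(c)
    if c!="wrist": return k,np.array(k["pose"])
    s=r.sense();T=np.eye(4);T[:3,:3]=R.from_euler("xyz",s["tcp_rot"]).as_matrix();T[:3,3]=s["eef_pos"]
    return k,T@k["hand_eye"]
def ray(k,P,uv,z):
    uv=np.atleast_2d(uv).astype(float)
    d=np.c_[(uv[:,0]-k["cx"])/k["fx"],(uv[:,1]-k["cy"])/k["fy"],np.ones(len(uv))]@P[:3,:3].T
    return P[:3,3]+d*((z-P[2,3])/d[:,2])[:,None]
def proj(k,P,X):
    q=(np.atleast_2d(X)-P[:3,3])@P[:3,:3]
    return np.c_[k["cx"]+k["fx"]*q[:,0]/q[:,2],k["cy"]+k["fy"]*q[:,1]/q[:,2]]
E
python3 - <<'E'
from h import *
k,P=campose("top")
for n,b,z in [("dish",(335,172,375,215),36),("dish2",(335,174,374,214),36),("mid",(340,262,378,291),60),("white",(180,202,232,232),23),("mouth",(230,211,230,211),23),("foot",(183,216,183,216),23),("tape",(236,184,268,216),10)]:
    print(n,ray(k,P,[(b[0]+b[2])/2,(b[1]+b[3])/2],z).round(0))
print("dir",[x for x in dir(r) if x[0]!='_'])
im=cv2.imread("pics/top.png")[160:310,150:400]
cv2.imwrite("pics/crop.png",cv2.resize(im,(750,450),interpolation=cv2.INTER_CUBIC))
E
```

```text
dish [[ 609. -113.   36.]]
dish2 [[ 608. -112.   36.]]
mid [[ 437. -113.   60.]]
white [[564. 203.  23.]]
mouth [[576. 152.  23.]]
foot [[566. 252.  23.]]
tape [[600. 106.  10.]]
dir ['MotionError', 'camera_info', 'cut_out', 'grab_frame', 'recognise', 'sense', 'sign_off', 'tips_ahead']
```

View pics/crop.png

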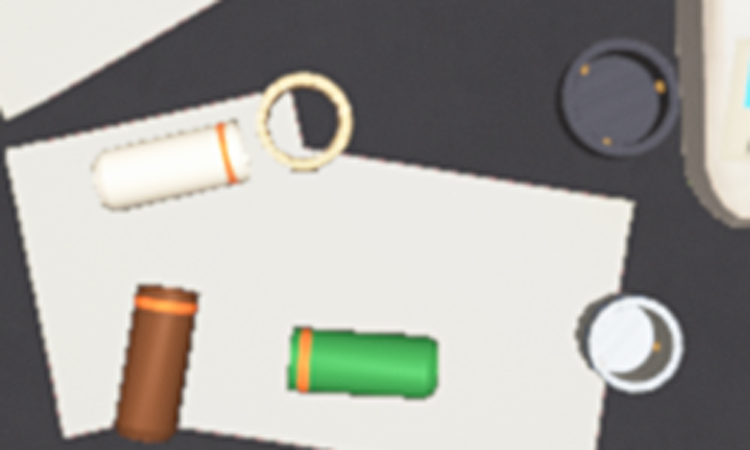

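The crop shows the white cup lying at about (168,165), mouth and orange band to the right, with the tape only a few mm beyond it. Green and brown are decoys. I'll go above the mid cup first.

```bash
cat >> h.py <<'E'
def mv(pos,rpy):
    "print the row that takes the tool to a world pose"
    s=r.sense();A=R.from_euler("xyz",s["tcp_rot"]);B=R.from_euler("xyz",rpy)
    d=A.inv().apply(np.array(pos)-s["eef_pos"]);w=(A.inv()*B).as_rotvec(degrees=True)
    print("ROW",(d/1000).round(4).tolist(),w.round(1).tolist(),"dist",np.linalg.norm(d).round(),"ang",np.linalg.norm(w).round(1))
E
python3 -c "
from h import *
mv([432,-115,220],[np.pi,0,np.pi/2])"
```

```text
ROW [0.3672, -0.37, 0.0363] [0.0, 0.0, -70.1] dist 523.0 ang 70.1
```

Emit:
carry_out(delta_pos=[[0.046, -0.046, 0.0045], [0.092, -0.0925, 0.009], [0.138, -0.139, 0.0136], [0.1836, -0.185, 0.018], [0.2295, -0.231, 0.0227], [0.2754, -0.2775, 0.027], [0.3213, -0.3238, 0.0318], [0.3672, -0.37, 0.036]], rot=[[0, 0, -8.8], [0, 0, -17.5], [0, 0, -26.3], [0, 0, -35], [0, 0, -43.8], [0, 0, -52.6], [0, 0, -61.3], [0, 0, -70.1]])

```text
clock: 1.7
eef_pos: [423.3, -133.6, 222.1]
tcp_rot: [3.14, 0.0, 1.575]
contact_force: [1.4, -0.8, -0.0]
opening: 1.003
grasp_force: 0.0
```

Emit:
carry_out(delta_pos=[[0, 0, 0], [0, 0, 0]], rot=[[0, 0, 0], [0, 0, 0]])

```text
clock: 1.95
eef_pos: [422.5, -135.4, 221.9]
tcp_rot: [-3.142, 0.0, 1.571]
contact_force: [-0.2, 0.1, 0.8]
opening: 1.0
grasp_force: 0.0
```

```bash
cat >> h.py <<'E'
def look(name,things,save=None):
    k,P=campose(name);im=r.grab_frame(name)
    if save: cv2.imwrite("pics/"+save,im)
    return k,P,{t:r.cut_out(t,name) for t in things}
def fitc(k,P,mask,profile,x0,tilt=None):
    "fit xy of an upright body of revolution (profile [(r,z)]) so that its silhouette matches the mask"
    from scipy.optimize import minimize
    a=np.linspace(0,2*np.pi,60)
    def cost(p):
        X=np.concatenate([np.c_[p[0]+rr*np.cos(a),p[1]+rr*np.sin(a),0*a+z] for rr,z in profile])
        h=cv2.convexHull(proj(k,P,X).astype(np.float32)).round().astype(np.int32)
        m=np.zeros(mask.shape,np.uint8);cv2.fillPoly(m,[h],1)
        return 1-(m.astype(bool)&mask).sum()/max(1,(m.astype(bool)|mask).sum())
    o=minimize(cost,x0,method="Nelder-Mead",options=dict(initial_simplex=np.array([x0,[x0[0]+12,x0[1]],[x0[0],x0[1]+12]]),xatol=.1))
    return o.x.round(1),round(o.fun,3)
MID=[(26,0),(31,8),(31,72)];DISH=[(42,0),(42,42)]
E
python3 - <<'E'
from h import *
k,P,m=look("wrist",["mid_center"],"w1.png")
for d in m["mid_center"]: print(d["box"],d["p"],fitc(k,P,d["mask"],MID,[432,-115]))
kt,Pt,m=look("top",["dish","mid_center"])
for d in m["mid_center"]: print("mid top",d["box"],d["p"],fitc(kt,Pt,d["mask"],MID,[432,-115]))
for d in m["dish"]: print("dish top",d["box"],d["p"],fitc(kt,Pt,d["mask"],DISH,[608,-112]))
print(r.sense()["eef_pos"],r.sense()["tcp_rot"])
E
```

```text
[263.6, 132.8, 344.0, 216.2] 0.88 (array([ 441.5, -114.9]), np.float64(0.055))
mid top [342.1, 258.7, 379.1, 290.3] 0.66 (array([ 441.8, -114.4]), np.float64(0.076))
dish top [338.4, 172.8, 376.3, 214.8] 0.89 (array([ 610.3, -114.9]), np.float64(0.099))
dish top [339.1, 260.3, 376.9, 290.9] 0.17 (array([ 608., -112.]), np.float64(1.0))
[ 422.14892342 -136.56919421  221.83357469] [3.14150897e+00 1.05547267e-04 1.56758665e+00]
```

View pics/w1.png

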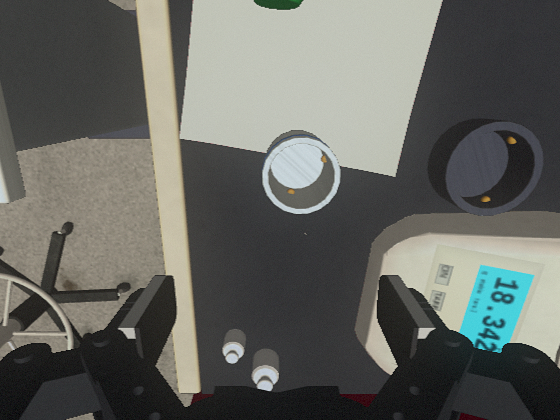

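Wrist view: mid cup rim at about (301,176), dish at about (488,168), with the scale's edge directly beside the dish. Next I'll check the centres, then plan the descent.

```bash
python3 - <<'E'
from h import *
k,P=campose("wrist")
print(ray(k,P,(301,175.5),72),ray(k,P,(494,168),42))
m=[d for d in r.cut_out("dish","wrist")]
for d in m: print(d["box"],d["p"],fitc(k,P,d["mask"],DISH,[608,-112]))
mv([441.5,-115,110],[np.pi,0,np.pi/2]);mv([441.5,-115,53],[np.pi,0,np.pi/2])
E
```

```text
[[ 440.91935403 -114.98728288   72.        ]] [[ 608.80538823 -115.21473139   42.        ]]
[427.7, 119.4, 541.8, 215.9] 0.71 (array([ 608.6, -117.5]), np.float64(0.063))
ROW [0.0215, 0.0193, 0.1118] [0.0, 0.0, -0.2] dist 115.0 ang 0.2
ROW [0.0215, 0.0193, 0.1688] [0.0, 0.0, -0.2] dist 171.0 ang 0.2
```

Emit:
carry_out(delta_pos=[[0.021, 0.019, 0.04], [0.0215, 0.0193, 0.09], [0.0215, 0.0193, 0.13], [0.0215, 0.0193, 0.158], [0.0215, 0.0193, 0.158], [0.0215, 0.0193, 0.158]], rot=[[0, 0, 0], [0, 0, 0], [0, 0, 0], [0, 0, 0], [0, 0, 0], [0, 0, 0]])

```text
clock: 3.0
eef_pos: [442.4, -114.4, 64.6]
tcp_rot: [3.141, 0.0, 1.569]
contact_force: [0.3, 0.4, -0.0]
opening: 0.998
grasp_force: 0.0
```

Emit:
carry_out(delta_pos=[[0, 0, 0], [0, 0, 0], [0, 0, 0], [0, 0, 0], [0, 0, 0], [0, 0, 0]], rot=[[0, 0, 0], [0, 0, 0], [0, 0, 0], [0, 0, 0], [0, 0, 0], [0, 0, 0]], claw=0.045, grip_force=50)

```text
clock: 3.75
eef_pos: [442.6, -114.2, 65.3]
tcp_rot: [3.14, 0.001, 1.57]
contact_force: [-2.1, -0.1, 11.1]
opening: 0.72
grasp_force: 51.6
```

Emit:
carry_out(delta_pos=[[0, 0, -0.03], [0, 0, -0.08], [0, 0.04, -0.09], [0, 0.09, -0.09], [0, 0.09, -0.09], [0, 0.09, -0.09]], rot=[[0, 0, 0], [0, 0, 0], [0, 0, 0], [0, 0, 0], [0, 0, 0], [0, 0, 0]])

```text
clock: 4.5
eef_pos: [530.9, -113.7, 153.7]
tcp_rot: [-3.14, -0.0, 1.571]
contact_force: [-0.4, 0.8, -2.1]
opening: 0.719
grasp_force: 56.4
```

```bash
python3 - <<'E'
from h import *
k,P,m=look("wrist",["dish"],"w2.png")
for d in m["dish"]: print(d["box"],d["p"],fitc(k,P,d["mask"],DISH,[609,-116]))
kt,Pt,m=look("top",["dish"])
for d in m["dish"]: print("top",d["box"],d["p"],fitc(kt,Pt,d["mask"],DISH,[609,-116]))
ks,Ps,m=look("scene",["dish","mid_center"])
for d in m["dish"]: print("scene",d["box"],d["p"],fitc(ks,Ps,d["mask"],DISH,[609,-116]))
s=r.sense();h=s["eef_pos"]
for d in m["mid_center"]: print("mid",d["box"],d["p"],[(dz,)+fitc(ks,Ps,d["mask"],[(a,b+h[2]-dz) for a,b in MID],h[:2]) for dz in(61,65,69)])
print(h,s["tcp_rot"],s["opening"],s["contact_force"])
E
```

```text
[324.6, 152.5, 450.4, 273.0] 0.87 (array([ 609.4, -116. ]), np.float64(0.058))
top [333.8, 173.7, 373.1, 214.2] 0.56 (array([ 612.5, -113.5]), np.float64(0.219))
scene [305.6, 167.3, 345.4, 201.5] 0.61 (array([ 608.6, -114.4]), np.float64(0.112))
scene [345.4, 134.3, 377.2, 179.8] 0.35 (array([ 609., -116.]), np.float64(1.0))
[ 531.42209179 -114.01752573  153.85203376] [-3.14147982e+00 -5.42338544e-06  1.57007876e+00] 0.7200400030171121 [-1.39082011e-01  6.38344244e-05 -1.61045689e+00]
```

View pics/w2.png

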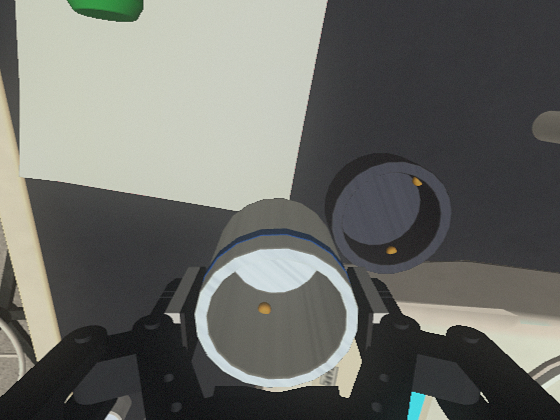

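Wrist view: the cup is held upright with its rim centred at about (276,315). The dish rim is at about (391,218).

```bash
python3 - <<'E'
from h import *
k,P=campose("wrist")
print(ray(k,P,[(276.3,316)],161),ray(k,P,[(197,316),(357,316),(276,248),(276,388)],161),ray(k,P,(391.5,218),42))
mv([609,-115.5,154],[np.pi,0,np.pi/2])
E
```

```text
[[ 530.98337453 -110.91230685  161.        ]] [[ 501.9173354  -110.94612547  161.        ]
 [ 560.54647271 -110.87790989  161.        ]
 [ 530.8638897   -83.78516964  161.        ]
 [ 530.88512899 -144.08759681  161.        ]] [[ 610.82793358 -114.13998744   42.        ]]
ROW [-0.0014, 0.0776, -0.0002] [-0.0, -0.0, -0.0] dist 78.0 ang 0.0
```

Emit:
carry_out(delta_pos=[[-0.001, 0.04, 0], [-0.0013, 0.078, 0], [-0.0013, 0.078, 0.02], [-0.0013, 0.078, 0.045], [-0.0013, 0.078, 0.053], [-0.0013, 0.078, 0.056]], rot=[[0, 0, 0], [0, 0, 0], [0, 0, 0], [0, 0, 0], [0, 0, 0], [0, 0, 0]])

```text
clock: 5.6
eef_pos: [608.6, -115.3, 98.3]
tcp_rot: [-3.139, -0.0, 1.57]
contact_force: [-7.5, 0.1, 21.2]
opening: 0.719
grasp_force: 58.9
```

```bash
python3 - <<'E'
from h import *
s=r.sense();print(s["eef_pos"],s["contact_force"],s["wrist_torque"],s["opening"])
k,P,m=look("wrist",[],"w3.png")
E
```

```text
[ 608.63591454 -115.32466747   98.28973494] [-7.48498058  0.06629907 21.15765287] [0.10486705 2.20894827 0.00741962] 0.7194145044590751
```

View pics/w3.png

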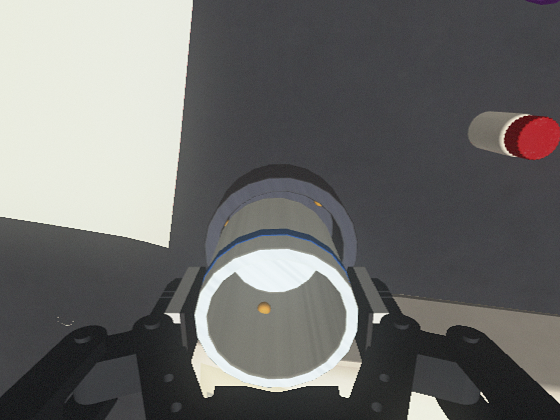

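The cup's foot is just inside the dish rim: dish sides at x=206 and 357, cup rim 196–358. There is 21 N before the ball level, so I'll back off slightly and check the centring from this view.

```bash
python3 - <<'E'
from h import *
k,P=campose("wrist")
for z in (42,): print("dish sides",ray(k,P,[(206,245),(357,245)],z).round(1).tolist())
print("cup rim sides",ray(k,P,[(196,318),(358,318)],105).round(1).tolist())
im=cv2.imread("pics/w3.png")[150:300,190:370]
cv2.imwrite("pics/w3c.png",cv2.resize(im,(720,600),interpolation=cv2.INTER_CUBIC))
E
```

```text
dish sides [[570.0, -111.7, 42.0], [651.5, -111.5, 42.0]]
cup rim sides [[578.5, -113.5, 105.0], [638.3, -113.4, 105.0]]
```

View pics/w3c.png

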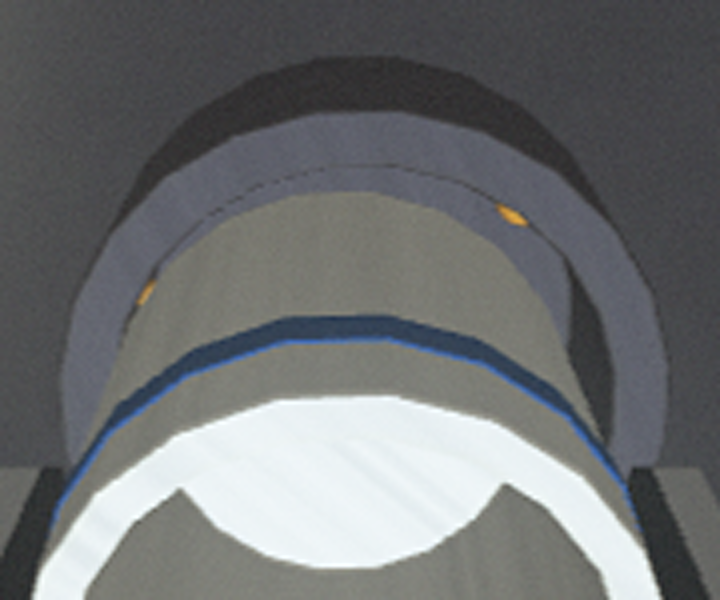

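Emit:
carry_out(delta_pos=[[0, 0, -0.01], [0, 0.0025, -0.012], [0, 0.0025, -0.012], [0, 0.0025, -0.012]], rot=[[0, 0, 0], [0, 0, 0], [0, 0, 0], [0, 0, 0]])

```text
clock: 6.15
eef_pos: [612.3, -115.2, 109.7]
tcp_rot: [-3.141, -0.0, 1.57]
contact_force: [0.5, -0.2, -2.5]
opening: 0.72
grasp_force: 56.5
```

```bash
python3 - <<'E'
from h import *
s=r.sense();print(s["eef_pos"],s["contact_force"])
k,P,m=look("wrist",["dish","mid_center"],"w4.png")
im=cv2.imread("pics/w4.png")
for d in m["dish"]:
    print(d["box"],d["p"]); M=d["mask"].astype(np.uint8)
    # outer rim edge: first dish row in each column (top boundary), fitted by circle of r=42 at z=42
    cs=np.where(M.any(0))[0]; top=np.array([(c,M[:,c].argmax()) for c in cs])
    print("top edge",top[len(top)//2],ray(k,P,top[len(top)//2],42).round(1))
cs=im[150:300,190:370];cv2.imwrite("pics/w4c.png",cv2.resize(cs,(720,600),interpolation=cv2.INTER_CUBIC))
# image-edge fit of the rim's outer and inner circles
g=cv2.GaussianBlur(cv2.cvtColor(im,cv2.COLOR_BGR2GRAY),(3,3),0).astype(float)
a=np.radians(np.linspace(15,165,80));best=[]
def samp(cx,cy,rr):
    q=proj(k,P,np.c_[cx+rr*np.cos(a),cy+rr*np.sin(a),0*a+42]).astype(np.float32)
    return cv2.remap(g,q[:,0].reshape(-1,1),q[:,1].reshape(-1,1),cv2.INTER_LINEAR).astype(float)
g=g.astype(np.float32)
for cx in np.arange(604,617,.5):
    for cy in np.arange(-122,-108,.5):
        best.append(((samp(cx,cy,40.8)-samp(cx,cy,43.2)).clip(-30,30).mean(),cx,cy))
print(sorted(best)[-4:])
E
```

```text
[ 612.26583549 -115.23375441  109.66355838] [ 0.4995221  -0.19069936 -2.47261594]
[200.7, 160.5, 345.7, 264.7] 0.67
top edge [274 161] [[610.5 -68.   42. ]]
[(np.float64(27.33365478515625), np.float64(610.0), np.float64(-117.5)), (np.float64(27.455029296875), np.float64(610.5), np.float64(-117.5)), (np.float64(27.72684326171875), np.float64(610.0), np.float64(-117.0)), (np.float64(27.8778564453125), np.float64(610.5), np.float64(-117.0))]
```

Emit:
carry_out(delta_pos=[[-0.0016, -0.0016, 0.002], [-0.0016, -0.0016, 0.01], [-0.0016, -0.0016, 0.015], [-0.0016, -0.0016, 0.018], [-0.0016, -0.0016, 0.018]], rot=[[0, 0, 0], [0, 0, 0], [0, 0, 0], [0, 0, 0], [0, 0, 0]])

```text
clock: 6.92
eef_pos: [610.6, -116.8, 91.4]
tcp_rot: [-3.141, -0.0, 1.57]
contact_force: [-0.1, 0.9, -1.8]
opening: 0.72
grasp_force: 56.5
```

Emit:
carry_out(delta_pos=[[0, 0, 0.004], [0, 0, 0.008], [0, 0, 0.012], [0, 0, 0.015], [0, 0, 0.017]], rot=[[0, 0, 0], [0, 0, 0], [0, 0, 0], [0, 0, 0], [0, 0, 0]])

```text
clock: 7.55
eef_pos: [611.9, -116.6, 76.1]
tcp_rot: [3.139, -0.0, 1.57]
contact_force: [-2.3, 3.6, 10.1]
opening: 0.721
grasp_force: 57.6
```

Emit:
carry_out(delta_pos=[[0, 0, 0.002], [0, 0, 0.004], [0, 0, 0.006], [0, 0, 0.006]], rot=[[0, 0, 0], [0, 0, 0], [0, 0, 0], [0, 0, 0]])

```text
clock: 8.05
eef_pos: [611.6, -116.2, 71.3]
tcp_rot: [3.14, -0.001, 1.57]
contact_force: [-7.5, 6.9, 23.9]
opening: 0.722
grasp_force: 58.9
```

Emit:
carry_out(delta_pos=[[-0.001, -0.001, 0.001], [-0.001, -0.001, 0.002], [-0.001, -0.001, 0.002]], rot=[[0, 0, 0], [0, 0, 0], [0, 0, 0]])

```text
clock: 8.43
eef_pos: [611.5, -116.4, 71.2]
tcp_rot: [3.138, -0.002, 1.57]
contact_force: [-9.8, 13.4, 41.2]
opening: 0.716
grasp_force: 60.6
```

Emit:
carry_out(delta_pos=[[0, 0, -0.003], [0, 0, -0.003], [0, 0, -0.003], [0, 0, -0.003]], rot=[[0, 0, 0], [0, 0, 0], [0, 0, 0], [0, 0, 0]], claw=0.085)

```text
clock: 8.93
eef_pos: [609.5, -118.0, 69.3]
tcp_rot: [-3.141, -0.0, 1.57]
contact_force: [0.2, -0.3, 0.7]
opening: 0.995
grasp_force: 0.0
```

Emit:
carry_out(delta_pos=[[0, 0, -0.03], [0.02, 0, -0.09], [0.06, 0, -0.12], [0.11, -0.02, -0.13], [0.16, -0.03, -0.13], [0.2, -0.04, -0.13], [0.2, -0.04, -0.13]], rot=[[0, 0, 0], [0, 0, 0], [0, 0, 0], [0, 0, 0], [0, 0, 0], [0, 0, 0], [0, 0, 0]])

```text
clock: 9.8
eef_pos: [569.1, 84.4, 199.6]
tcp_rot: [-3.141, -0.0, 1.573]
contact_force: [-1.0, -0.2, -0.6]
opening: 0.995
grasp_force: 0.0
```

```bash
python3 - <<'E'
from h import *
s=r.sense();print(s["eef_pos"],s["contact_force"])
for c in("wrist","top","scene"):
    k,P,m=look(c,["mid_center"],"v_"+c+".png")
    if c=="wrist": continue
    for d in m["mid_center"][:2]:
        print(c,d["box"].round(0) if hasattr(d["box"],"round") else d["box"],round(d["p"],2),fitc(k,P,d["mask"],[(31,42),(31,78)],[611,-116]))
t=cv2.imread("pics/v_top.png")[130:270,280:420];s=cv2.imread("pics/v_scene.png")[130:230,270:370]
cv2.imwrite("pics/c1.png",np.hstack([cv2.resize(t,(400,400),interpolation=2),cv2.resize(s,(400,400),interpolation=2)]))
k,P=campose("wrist")
for d in r.cut_out("tall_center","wrist"): 
    M=d["mask"];ys,xs=np.where(M)
    q=ray(k,P,np.c_[xs,ys],23)[:,:2];c,(w,h),an=cv2.minAreaRect(q.astype(np.float32));print(d["box"],round(d["p"],2),cv2.mean(cv2.imread("pics/v_wrist.png"),M.astype(np.uint8)),np.round([*c,w,h,an],1))
E
```

```text
[569.11022205  84.35008103 199.59752767] [-0.95751278 -0.1856455  -0.63786076]
top [341.2, 177.6, 375.6, 207.6] 0.79 (array([ 610.1, -114.6]), np.float64(0.025))
scene [306.4, 152.9, 341.8, 185.6] 0.77 (array([ 603.1, -106.8]), np.float64(0.357))
[232.5, 0.0, 315.0, 117.7] 0.95 (166.60721302273367, 187.56595565534664, 196.7365983721583, 0.0) [569.6 190.   47.2  89.9  12.2]
[434.0, 167.5, 560.0, 276.0] 0.73 (105.31382316313822, 45.01093123010931, 95.61643835616438, 0.0) [770.1  56.5 113.3  58.6  42.7]
[82.2, 146.0, 148.4, 277.0] 0.73 (65.3000290866783, 126.76061663757999, 66.71073298429319, 0.0) [426.4  61.3 117.   51.6  86.3]
[7.6, 1.7, 172.1, 72.8] 0.61 (36.71439240371279, 64.39315053878161, 106.63117465059213, 0.0) [428.5 210.   46.2 122.5  80.2]
```

View pics/v_wrist.png

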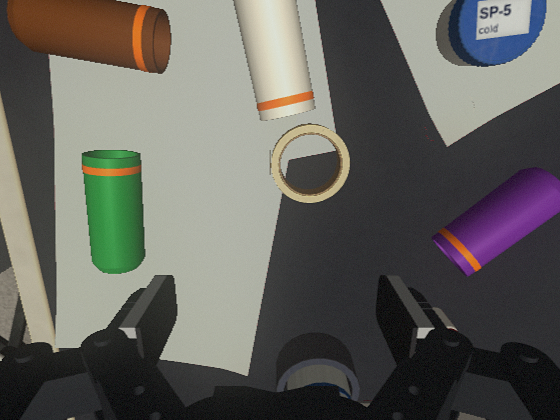

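View pics/c1.png

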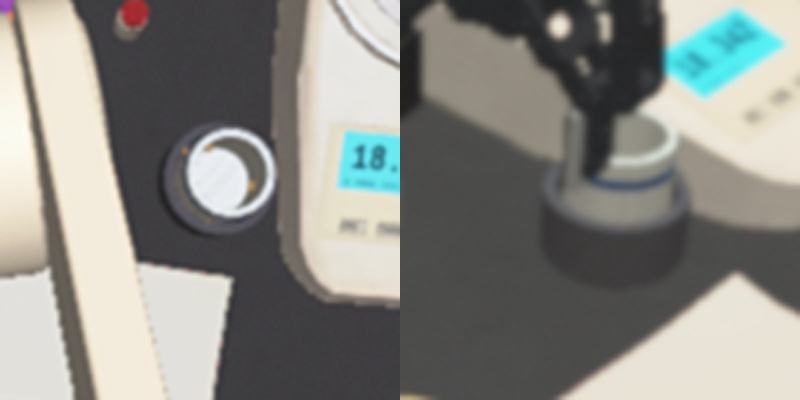

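The mid cup stands upright in the dish. In the wrist view the white cup's orange mouth end is at about (286,106), and the tape at (311,163) is just off it. Next I'll hover over the white cup.

```bash
python3 -c "
from h import *
mv([567,195,200],[np.pi,0,np.radians(102)])"
```

```text
ROW [0.1139, -0.0033, -0.0004] [-0.0, 0.0, -12.1] dist 114.0 ang 12.1
```

Emit:
carry_out(delta_pos=[[0.05, -0.001, 0], [0.1, -0.003, 0], [0.114, -0.003, 0], [0.114, -0.003, 0]], rot=[[0, 0, -6], [0, 0, -12], [0, 0, -12], [0, 0, -12]])

```text
clock: 10.65
eef_pos: [567.0, 196.1, 199.6]
tcp_rot: [-3.141, 0.0, 1.78]
contact_force: [-0.0, 0.1, 0.3]
opening: 0.994
grasp_force: 0.0
```

```bash
cat >> h.py <<'E'
def fitlying(k,P,mask,x0):
    "fit x,y,axis angle of the lying tall cup (mouth direction angle) to the mask"
    from scipy.optimize import minimize
    a=np.linspace(0,2*np.pi,48)
    def cost(p):
        d=np.array([np.cos(p[2]/20),np.sin(p[2]/20),0]);e=np.array([-d[1],d[0],0]);X=[]
        for rr,t in((18,-52),(23,-44),(23,52)):
            X.append(np.array([p[0],p[1],23])+t*d+rr*(np.cos(a)[:,None]*e+np.sin(a)[:,None]*[0,0,1]))
        h=cv2.convexHull(proj(k,P,np.concatenate(X)).astype(np.float32)).round().astype(np.int32)
        m=np.zeros(mask.shape,np.uint8);cv2.fillPoly(m,[h],1);m=m>0
        return 1-(m&mask).sum()/(m|mask).sum()
    x0=np.array([x0[0],x0[1],x0[2]*20])
    o=minimize(cost,x0,method="Nelder-Mead",options=dict(initial_simplex=np.vstack([x0]+[x0+8*np.eye(3)[i] for i in range(3)]),xatol=.05))
    return o.x[:2].round(1),round(np.degrees(o.x[2]/20),1),round(o.fun,3)
E
python3 - <<'E'
from h import *
s=r.sense();print(s["eef_pos"],s["tcp_rot"])
for c in("wrist","top"):
    k,P,m=look(c,["tall_center"],"u_"+c+".png")
    im=cv2.imread("pics/u_"+c+".png")
    d=max(m["tall_center"],key=lambda d:min(cv2.mean(im,d["mask"].astype(np.uint8))[:3]))
    print(c,d["box"],d["p"],fitlying(k,P,d["mask"],[567,203,np.radians(-78)]))
    if c=="wrist":print([(e["box"],e["p"],fitc(k,P,e["mask"],[(34.5,0),(34.5,19)],[600,106])) for e in r.cut_out("tape_roll","wrist")])
E
```

```text
[567.00696319 196.14774574 199.61461634] [-3.14143487e+00  3.24367010e-04  1.77962291e+00]
wrist [248.4, 121.0, 304.0, 251.2] 0.65 (array([566.2, 202.1]), np.float64(-78.1), np.float64(0.051))
[([253.8, 246.7, 320.6, 316.6], 0.6, (array([597.2, 108.4]), np.float64(0.472)))]
top [207.8, 204.1, 232.3, 225.4] 0.75 (array([569.3, 192.1]), np.float64(-82.3), np.float64(0.587))
```

View pics/u_wrist.png

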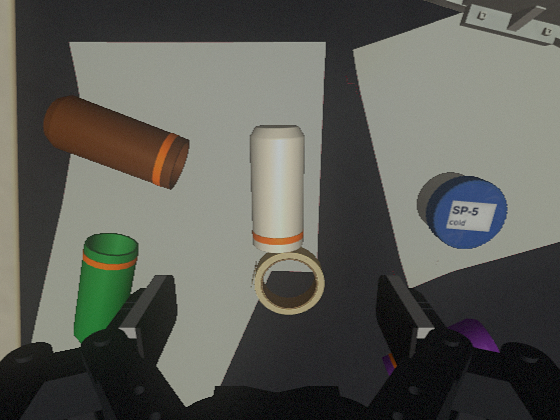

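The white cup lies at (248–304, 121–251) in this view. The fit puts it at (566,202) with its axis at -78°, and the tape touches the view just below its mouth. I'll grip it 28 mm toward the mouth with the tool leaning 40° over the mouth, so the cup can later be turned upright by 90° about the closing line.

```bash
cat >> h.py <<'E'
def tool(head,tilt):
    "tool down, tool x at heading head (deg), then tilted about tool y by tilt (deg; + leans z toward tool x)"
    return R.from_euler("z",head,degrees=True)*R.from_euler("x",180,degrees=True)*R.from_euler("y",tilt,degrees=True)
E
python3 - <<'E'
from h import *
B=tool(101.9,40);print(B.as_matrix().round(3))
g=np.array([572,174.7,26]);t=g-6*B.as_matrix()[:,2];print(t)
mv(t+[0,0,90],B.as_euler("xyz"))
E
```

```text
[[-0.158  0.979 -0.133]
 [ 0.75   0.206  0.629]
 [ 0.643  0.    -0.766]]
[572.79527297 170.92615929  30.59626666]
ROW [-0.0246, 0.0007, 0.0792] [0.0, 40.0, -0.0] dist 83.0 ang 40.0
```

Emit:
carry_out(delta_pos=[[-0.006, 0, 0.02], [-0.012, 0, 0.04], [-0.018, 0, 0.06], [-0.0246, 0.0007, 0.079], [-0.0246, 0.0007, 0.079], [-0.0246, 0.0007, 0.079]], rot=[[0, 10, 0], [0, 20, 0], [0, 30, 0], [0, 40, 0], [0, 40, 0], [0, 40, 0]])

```text
clock: 11.65
eef_pos: [573.0, 171.8, 121.2]
tcp_rot: [-3.141, -0.696, 1.778]
contact_force: [-0.9, 0.6, -0.1]
opening: 0.997
grasp_force: 0.0
```

```bash
python3 - <<'E'
from h import *
s=r.sense();print(s["eef_pos"],s["qpos"].round(2))
k,P,m=look("wrist",["tall_center"],"x1.png");im=cv2.imread("pics/x1.png")
for d in m["tall_center"]: print(d["box"],d["p"],min(cv2.mean(im,d["mask"].astype(np.uint8))[:3]),fitlying(k,P,d["mask"],[566,202,np.radians(-78)]))
B=tool(101.9,40);mv([572.8,170.9,30.6],B.as_euler("xyz"))
E
```

```text
[573.00147379 171.7817504  121.20138746] [-0.05  0.6   1.79  0.77  1.11 -0.73]
[240.5, 201.0, 312.8, 361.7] 0.95 145.27444173390882 (array([565.9, 201.7]), np.float64(-76.3), np.float64(0.04))
[10.8, 183.6, 178.0, 279.9] 0.78 35.075080515297905 (array([566., 202.]), np.float64(-78.0), np.float64(1.0))
ROW [-0.0603, -0.001, 0.0691] [0.0, 0.1, 0.2] dist 92.0 ang 0.2
```

Emit:
carry_out(delta_pos=[[-0.02, -0.0005, 0.023], [-0.04, -0.001, 0.046], [-0.053, -0.001, 0.061], [-0.0603, -0.001, 0.0691], [-0.0603, -0.001, 0.0691], [-0.0603, -0.001, 0.0691]], rot=[[0, 0, 0], [0, 0, 0], [0, 0, 0], [0, 0, 0], [0, 0, 0], [0, 0, 0]])

```text
clock: 12.5
eef_pos: [572.6, 170.4, 29.9]
tcp_rot: [3.14, -0.698, 1.781]
contact_force: [-0.1, 0.1, 0.5]
opening: 0.996
grasp_force: 0.0
```

Emit:
carry_out(delta_pos=[[0, 0, 0], [0, 0, 0], [0, 0, 0], [0, 0, 0], [0, 0, 0], [0, 0, 0], [0, 0, 0]], rot=[[0, 0, 0], [0, 0, 0], [0, 0, 0], [0, 0, 0], [0, 0, 0], [0, 0, 0], [0, 0, 0]], claw=0.03, grip_force=40)

```text
clock: 13.38
eef_pos: [572.5, 170.1, 29.6]
tcp_rot: [3.141, -0.698, 1.78]
contact_force: [0.8, -2.6, 6.7]
opening: 0.532
grasp_force: 41.2
```

Emit:
carry_out(delta_pos=[[0.013, 0, -0.015], [0.04, 0, -0.048], [0.074, 0, -0.088], [0.103, 0, -0.1226], [0.129, 0, -0.153], [0.129, 0, -0.153]], rot=[[0, 0, 0], [0, 0, 0], [0, 0, 0], [0, 0, 0], [0, 0, 0], [0, 0, 0]])

```text
clock: 14.12
eef_pos: [573.3, 170.8, 233.4]
tcp_rot: [3.134, -0.697, 1.785]
contact_force: [-0.5, -0.0, -1.0]
opening: 0.529
grasp_force: 41.1
```

```bash
python3 - <<'E'
from h import *
s=r.sense();print(s["eef_pos"],s["opening"],s["contact_force"])
mv([572,100,235],tool(101.9,-50).as_euler("xyz"))
k,P,m=look("wrist",["tape_roll"],"x2.png")
for d in m["tape_roll"]: print(d["box"],d["p"],fitc(k,P,d["mask"],[(34.5,0),(34.5,19)],[600,106]))
E
```

```text
[573.31456503 170.78905552 233.38951335] 0.5285563105010456 [-0.4640531  -0.02952197 -0.96949321]
ROW [-0.0518, -0.016, -0.0456] [0.4, -89.9, 0.0] dist 71.0 ang 89.9
```

Emit:
carry_out(delta_pos=[[-0.006, -0.002, -0.006], [-0.013, -0.004, -0.011], [-0.019, -0.006, -0.017], [-0.026, -0.008, -0.023], [-0.032, -0.01, -0.028], [-0.039, -0.012, -0.034], [-0.045, -0.014, -0.04], [-0.0518, -0.016, -0.0456]], rot=[[0, -10, 0], [0, -20, 0], [0, -30, 0], [0, -40, 0], [0, -50, 0], [0, -60, 0], [0, -70, 0], [0, -80, 0]])

```text
clock: 15.22
eef_pos: [570.2, 99.9, 230.2]
tcp_rot: [-3.141, 0.704, 1.781]
contact_force: [-0.0, -0.7, -1.5]
opening: 0.536
grasp_force: 41.1
```

Emit:
carry_out(delta_pos=[[0, 0, 0], [0, 0, 0], [0, 0, 0]], rot=[[0, -8, 0], [0, -10, 0], [0, -10, 0]])

```text
clock: 15.6
eef_pos: [570.2, 100.0, 229.6]
tcp_rot: [-3.138, 0.871, 1.783]
contact_force: [0.4, 0.9, -0.9]
opening: 0.53
grasp_force: 41.1
```

```bash
cat >> h.py <<'E'
def fitaxis(k,P,mask,x0):
    "fit a held tall cup: centre shift along view-plane and tilt; params = centre xyz (mm), axis tilt a,b (deg) from up"
    from scipy.optimize import minimize
    a=np.linspace(0,2*np.pi,40)
    def hull(p):
        d=R.from_rotvec([p[3],p[4],0],degrees=True).as_matrix();X=[]
        for rr,t in((18,-52),(23,-44),(23,52)): X.append(np.c_[rr*np.cos(a),rr*np.sin(a),0*a+t]@d.T+p[:3])
        h=cv2.convexHull(proj(k,P,np.concatenate(X)).astype(np.float32)).round().astype(np.int32)
        m=np.zeros(mask.shape,np.uint8);cv2.fillPoly(m,[h],1);return m>0
    def cost(p): m=hull(p);return 1-(m&mask).sum()/(m|mask).sum()
    return cost
E
python3 - <<'E'
from h import *
s=r.sense();print(s["eef_pos"],s["qpos"].round(2),s["opening"],s["contact_force"])
B=R.from_euler("xyz",s["tcp_rot"]);print(B.as_matrix()[:,2],tool(101.9,-50).as_matrix()[:,2])
for c in("scene","top","wrist"):
    k,P,m=look(c,["tall_center"],"y_"+c+".png");im=cv2.imread("pics/y_"+c+".png")
    for d in m["tall_center"]: print(c,np.round(d["box"]),round(d["p"],2),np.round(cv2.mean(im,d["mask"].astype(np.uint8))[:3]))
    g=s["eef_pos"]+6*B.as_matrix()[:,2]
    print("expected foot, mouth",proj(k,P,[g+[0,0,-80],g+[0,0,24]]).round())
E
```

```text
[570.19244003  99.97714973 229.64019633] [ 0.57  0.5   1.75 -0.82  1.38  0.74] 0.5304626482689491 [ 0.40591463  0.92764609 -0.88900036]
[ 0.15740044 -0.74884787 -0.64377944] [ 0.15796157 -0.74958137 -0.64278761]
scene [195. 185. 242. 207.] 0.81 [135.  66. 125.]
scene [281. 286. 350. 347.] 0.7 [ 50.  84. 132.]
scene [334. 243. 382. 290.] 0.7 [ 78. 159.  78.]
scene [272. 128. 302. 196.] 0.65 [123. 136. 141.]
scene [262. 164. 270. 185.] 0.24 [100. 108. 144.]
expected foot, mouth [[287. 188.]
 [288. 136.]]
top [249. 102. 294. 150.] 0.89 [157.  75. 145.]
top [233. 189. 269. 221.] 0.88 [213. 218. 221.]
top [247. 265. 294. 293.] 0.72 [ 98. 177.  98.]
top [187. 258. 214. 305.] 0.58 [ 59.  93. 150.]
expected foot, mouth [[253. 209.]
 [250. 205.]]
wrist [215. 114. 333. 369.] 0.95 [115. 132. 142.]
wrist [427.   5. 560. 108.] 0.94 [126.  55. 115.]
expected foot, mouth [[275. 133.]
 [275. 363.]]
```

```bash
cat > ft.py <<'E'
from h import *
from scipy.optimize import minimize
s=r.sense();B=R.from_euler("xyz",s["tcp_rot"]);Bm=B.as_matrix();g=s["eef_pos"]+6*Bm[:,2]
def run(cams):
    data=[]
    for c in cams:
        k,P,m=look(c,["tall_center"],"z.png")
        e=proj(k,P,g-[0,0,28])[0]
        d=[d for d in m["tall_center"] if d["box"][0]<e[0]<d["box"][2] and d["box"][1]<e[1]<d["box"][3]]
        if d: data.append((c,k,P,d[0]["mask"]))
    a=np.linspace(0,2*np.pi,40)
    def costs(p,dat):
        ax=R.from_rotvec(np.radians(p[1])*Bm[:,1]).apply(ax0);e1=Bm[:,1];e2=np.cross(ax,e1);X=[]
        o=g+p[2]*np.cross(ax0,Bm[:,1])
        for rr,t in((18,-52),(23,-44),(23,52)): X.append(o+(p[0]+t)*ax+rr*(np.cos(a)[:,None]*e1+np.sin(a)[:,None]*e2))
        out=0
        for c,k,P,M in dat:
            h=cv2.convexHull(proj(k,P,np.concatenate(X)).astype(np.float32));m=np.zeros(M.shape,np.uint8)
            cv2.fillPoly(m,[(h*8).round().astype(np.int32)],1,shift=3);m=m>0;out+=1-(m&M).sum()/(m|M).sum()
        return out/len(dat)
    ax0=Bm@[-np.sin(np.radians(50)),0,-np.cos(np.radians(50))]  # nominal axis in the hand
    for dat in [[x] for x in data]+[data]:
        o=minimize(costs,[-28,0,0],args=(dat,),method="Nelder-Mead",options=dict(initial_simplex=[[-28,0,0],[-20,0,0],[-28,8,0],[-28,0,6]],xatol=.05))
        ax=R.from_rotvec(np.radians(o.x[1])*Bm[:,1]).apply(ax0)
        print([x[0] for x in dat],"s,delta,off",o.x.round(1),round(o.fun,3),"axis",ax.round(3),"tilt deg",np.degrees(np.arccos(ax[2])).round(1))
run(["scene","top","wrist"])
E
python3 ft.py
```

```text
['scene'] s,delta,off [-27.4  -4.5   3.1] 0.468 axis [-0.017  0.076  0.997] tilt deg 4.5
['top'] s,delta,off [-27.8   1.7  -1.1] 0.096 axis [ 0.005 -0.03   1.   ] tilt deg 1.8
['wrist'] s,delta,off [-29.1  -1.1  -0.2] 0.017 axis [-0.005  0.018  1.   ] tilt deg 1.1
['scene', 'top', 'wrist'] s,delta,off [-29.6   0.2  -1.3] 0.203 axis [-0.    -0.005  1.   ] tilt deg 0.3
```

```bash
python3 - <<'E'
from h import *
mv([545,-75,199],tool(101.9,-50).as_euler("xyz"))
E
```

```text
ROW [-0.0821, -0.0614, 0.1475] [0.1, -0.0, 0.0] dist 180.0 ang 0.1
```

Emit:
carry_out(delta_pos=[[-0.02, -0.015, 0.036], [-0.04, -0.03, 0.073], [-0.06, -0.045, 0.11], [-0.082, -0.0614, 0.1475], [-0.082, -0.0614, 0.1475], [-0.082, -0.0614, 0.1475]], rot=[[0, 0, 0], [0, 0, 0], [0, 0, 0], [0, 0, 0], [0, 0, 0], [0, 0, 0]])

```text
clock: 16.95
eef_pos: [545.3, -74.7, 199.0]
tcp_rot: [3.14, 0.872, 1.779]
contact_force: [0.3, 0.2, -0.8]
opening: 0.53
grasp_force: 41.5
```

```bash
cat > fm.py <<'E'
from h import *
from scipy.optimize import minimize
def rimfit(k,P,im,zs,x0=(611,-116),mask=None):
    "edge fit of the mid cup's rim (bright ring r 26..31) : brightness in the ring against outside"
    g=cv2.cvtColor(im,cv2.COLOR_BGR2GRAY).astype(np.float32)
    a=np.linspace(0,2*np.pi,120,endpoint=False)
    def smp(cx,cy,z,rr):
        q=proj(k,P,np.c_[cx+rr*np.cos(a),cy+rr*np.sin(a),0*a+z]).astype(np.float32)
        return cv2.remap(g,q[:,:1].copy(),q[:,1:].copy(),cv2.INTER_LINEAR,borderMode=cv2.BORDER_REPLICATE)[:,0]
    res=[]
    for z in zs:
        for cx in np.arange(x0[0]-8,x0[0]+8.1,.5):
            for cy in np.arange(x0[1]-8,x0[1]+8.1,.5):
                rg=smp(cx,cy,z,28.5)
                res.append((np.clip(rg-smp(cx,cy,z,33),-40,40).mean()+np.clip(rg-smp(cx,cy,z,24),-40,40).mean(),cx,cy,z))
    return sorted(res)[-3:]
if __name__=="__main__":
  s=r.sense();print(s["eef_pos"],s["qpos"].round(2),s["opening"])
  for c in("wrist","top","scene"):
    k,P,m=look(c,["mid_center","dish"],"q_"+c+".png")
    for d in m["mid_center"]:
        print(c,np.round(d["box"]),round(d["p"],2),[(z,)+fitc(k,P,d["mask"],[(31,42),(31,z)],[611,-116]) for z in(78,84)])
    for d in m["dish"]:
        print(c,"dish",np.round(d["box"]),round(d["p"],2))
    print(rimfit(k,P,cv2.imread("pics/q_"+c+".png"),[76,78,82,86]))
E
python3 fm.py
```

```text
[545.33146286 -74.66592578 199.04761723] [ 0.32  0.43  1.99 -1.    1.13  0.75] 0.5295589010821581
wrist [312.  49. 411. 158.] 0.61 [(78, array([ 608.5, -112.2]), np.float64(0.038)), (84, array([ 607.7, -112.1]), np.float64(0.1))]
wrist dish [295.   0. 416. 113.] 0.61
[(np.float32(77.135994), np.float64(613.0), np.float64(-117.0), 76), (np.float32(77.169334), np.float64(612.5), np.float64(-117.0), 76), (np.float32(77.748215), np.float64(612.5), np.float64(-116.5), 76)]
top [344. 179. 376. 204.] 0.97 [(78, array([ 610.3, -114.7]), np.float64(0.114)), (84, array([ 609.9, -114.2]), np.float64(0.118))]
top dish [235. 183. 267. 216.] 0.52
top dish [338. 173. 374. 209.] 0.47
[(np.float32(56.150566), np.float64(613.5), np.float64(-117.5), 76), (np.float32(56.364845), np.float64(613.0), np.float64(-117.5), 78), (np.float32(56.70607), np.float64(613.0), np.float64(-118.0), 76)]
scene [310. 156. 342. 184.] 0.69 [(78, array([ 608.1, -111.5]), np.float64(0.098)), (84, array([ 606.1, -109.8]), np.float64(0.168))]
scene dish [307. 172. 341. 202.] 0.63
[(np.float32(42.89296), np.float64(611.5), np.float64(-116.0), 76), (np.float32(43.10236), np.float64(611.0), np.float64(-115.5), 76), (np.float32(43.19828), np.float64(611.0), np.float64(-116.0), 76)]
```

```bash
python3 - <<'E'
from h import *
B=tool(101.9,-50)
mv([610.2,-111.5,185],B.as_euler("xyz"))
print("down 10mm in tool axes",(B.inv().apply([0,0,-10])).round(2), "world +x,+y 1mm",B.inv().apply([1,0,0]).round(3),B.inv().apply([0,1,0]).round(3))
E
```

```text
ROW [-0.0213, 0.056, 0.047] [0.1, -0.0, 0.1] dist 76.0 ang 0.1
down 10mm in tool axes [ 7.66 -0.    6.43] world +x,+y 1mm [-0.133  0.979  0.158] [ 0.629  0.206 -0.75 ]
```

Emit:
carry_out(delta_pos=[[-0.011, 0.028, 0.0235], [-0.0213, 0.056, 0.047], [-0.0213, 0.056, 0.047], [-0.0213, 0.056, 0.047], [-0.0098, 0.056, 0.0566], [-0.006, 0.056, 0.0599], [-0.006, 0.056, 0.0599]], rot=[[0, 0, 0], [0, 0, 0], [0, 0, 0], [0, 0, 0], [0, 0, 0], [0, 0, 0], [0, 0, 0]])

```text
clock: 18.27
eef_pos: [609.5, -111.8, 164.2]
tcp_rot: [-3.139, 0.873, 1.782]
contact_force: [0.1, -0.6, -1.1]
opening: 0.531
grasp_force: 41.6
```

```bash
cat > gp.py <<'E'
from h import *
# gap of cup in bore seen by wrist: bright rim ring fit on the visible far part, and the held cup's axis
from ft import *
E
python3 - <<'E'
from h import *
from fm import rimfit
s=r.sense();print(s["eef_pos"],s["contact_force"],s["wrist_torque"],s["opening"])
for c in("wrist","scene","top"):
    k,P,m=look(c,["mid_center"],"p_"+c+".png")
    for d in m["mid_center"]: print(c,np.round(d["box"]),round(d["p"],2),fitc(k,P,d["mask"],[(31,42),(31,78)],[611,-116]))
E
python3 ft.py
```

```text
[ 609.53437848 -111.75055469  164.20029147] [ 0.08370766 -0.63991662 -1.0599625 ] [ 0.44872558  0.12066556 -0.01582037] 0.5309950582561692
wrist [216.  17. 343. 152.] 0.67 (array([ 609.9, -111.2]), np.float64(0.226))
scene [309. 158. 340. 183.] 0.72 (array([ 607.2, -109.5]), np.float64(0.227))
['scene'] s,delta,off [-28.1  -2.6   3. ] 0.469 axis [-0.01   0.044  0.999] tilt deg 2.6
['top'] s,delta,off [-20.9  -8.2  -1.2] 0.125 axis [-0.03  0.14  0.99] tilt deg 8.2
['wrist'] s,delta,off [-28.8  -1.3  -0.3] 0.022 axis [-0.005  0.021  1.   ] tilt deg 1.3
['scene', 'top', 'wrist'] s,delta,off [-32.1  -7.5  -0.3] 0.22 axis [-0.028  0.127  0.991] tilt deg 7.5
```

Emit:
carry_out(delta_pos=[[0.0077, 0, 0.0064], [0.0138, 0, 0.0116], [0.0184, 0, 0.0154], [0.023, 0, 0.0193], [0.023, 0, 0.0193]], rot=[[0, 1.2, 0], [0, 1.2, 0], [0, 1.2, 0], [0, 1.2, 0], [0, 1.2, 0]])

```text
clock: 19.5
eef_pos: [609.8, -112.0, 134.3]
tcp_rot: [-3.14, 0.852, 1.781]
contact_force: [0.1, -0.4, 0.3]
opening: 0.53
grasp_force: 41.6
```

Emit:
carry_out(delta_pos=[[0.0038, 0, 0.0033], [0.0075, 0, 0.0066], [0.0105, 0, 0.0092], [0.0128, 0, 0.0112], [0.0143, 0, 0.0125]], rot=[[0, 0, 0], [0, 0, 0], [0, 0, 0], [0, 0, 0], [0, 0, 0]])

```text
clock: 20.12
eef_pos: [610.0, -111.9, 115.7]
tcp_rot: [-3.141, 0.852, 1.78]
contact_force: [0.3, -0.2, -1.0]
opening: 0.533
grasp_force: 41.6
```

Emit:
carry_out(delta_pos=[[0.003, 0, 0.0026], [0.006, 0, 0.0053], [0.009, 0, 0.0079], [0.0113, 0, 0.0099], [0.0113, 0, 0.0099]], rot=[[0, 0, 0], [0, 0, 0], [0, 0, 0], [0, 0, 0], [0, 0, 0]])

```text
clock: 20.75
eef_pos: [610.3, -112.1, 101.1]
tcp_rot: [3.141, 0.852, 1.78]
contact_force: [0.5, -1.4, 0.8]
opening: 0.532
grasp_force: 41.6
```

Emit:
carry_out(delta_pos=[[0.0015, 0, 0.0013], [0.003, 0, 0.0026], [0.004, 0, 0.0035], [0.004, 0, 0.0035]], rot=[[0, 0, 0], [0, 0, 0], [0, 0, 0], [0, 0, 0]])

```text
clock: 21.25
eef_pos: [610.6, -112.4, 98.7]
tcp_rot: [3.14, 0.857, 1.778]
contact_force: [-7.2, 6.0, 25.6]
opening: 0.53
grasp_force: 57.2
```

```bash
python3 ft.py
```

```text
['scene'] s,delta,off [-36.  -58.6  24.5] 0.804 axis [-0.175  0.827  0.534] tilt deg 57.7
['top'] s,delta,off [-23.6  -7.9  -1.8] 0.111 axis [-0.026  0.119  0.993] tilt deg 7.0
['scene', 'top'] s,delta,off [-22.6  -7.7  -1.7] 0.5 axis [-0.026  0.116  0.993] tilt deg 6.8
```

Emit:
carry_out(delta_pos=[[0.0008, 0, 0.0007], [0.0015, 0, 0.0013], [0.0015, 0, 0.0013]], rot=[[0, 0, 0], [0, 0, 0], [0, 0, 0]])

```text
clock: 21.92
eef_pos: [610.8, -112.6, 98.5]
tcp_rot: [3.139, 0.86, 1.776]
contact_force: [-11.2, 11.1, 38.5]
opening: 0.535
grasp_force: 63.3
```

Emit:
carry_out(delta_pos=[[-0.0019, 0, -0.0016], [-0.0019, 0, -0.0016], [-0.0019, 0, -0.0016]], rot=[[0, 0, 0], [0, 0, 0], [0, 0, 0]])

```text
clock: 22.3
eef_pos: [610.6, -112.4, 98.8]
tcp_rot: [3.14, 0.856, 1.778]
contact_force: [-5.8, 5.3, 21.3]
opening: 0.529
grasp_force: 53.8
```

Emit:
carry_out(delta_pos=[[0, 0, 0], [0, 0, 0], [0, 0, 0], [0, 0, 0], [0, 0, 0]], rot=[[0, 0, 0], [0, 0, 0], [0, 0, 0], [0, 0, 0], [0, 0, 0]], claw=0.08)

```text
clock: 22.92
eef_pos: [610.0, -112.0, 95.9]
tcp_rot: [-3.141, 0.852, 1.78]
contact_force: [-0.3, -0.0, -0.1]
opening: 0.94
grasp_force: 0.0
```

Emit:
carry_out(delta_pos=[[0, 0, -0.02], [0, 0, -0.06], [0, 0, -0.11], [0, 0, -0.15], [0, 0, -0.15], [0, 0, -0.15]], rot=[[0, 0, 0], [0, 0, 0], [0, 0, 0], [0, 0, 0], [0, 0, 0], [0, 0, 0]])

```text
clock: 23.68
eef_pos: [586.3, -1.4, 194.8]
tcp_rot: [-3.141, 0.852, 1.781]
contact_force: [-0.5, 0.9, -0.2]
opening: 0.939
grasp_force: 0.0
```

```bash
cat > chk.py <<'E'
from h import *
from scipy.optimize import minimize
s=r.sense();print(s["clock"],s["eef_pos"],s["contact_force"])
a=np.linspace(0,2*np.pi,48)
for c in("scene","top","wrist"):
    k,P,m=look(c,["tall_center","mid_center","dish"],"end_"+c+".png");im=cv2.imread("pics/end_"+c+".png")
    e=proj(k,P,[611,-115,98])[0]
    for d in m["tall_center"]:
        b=d["box"]
        if not(b[0]-5<e[0]<b[2]+5 and b[1]-5<e[1]<b[3]+5): continue
        M=d["mask"]
        def f(p,lo=78):
            ax=R.from_rotvec([p[3],p[4],0],degrees=True).as_matrix();X=[]
            for z in(lo,p[2]): X.append(np.c_[23*np.cos(a),23*np.sin(a),0*a+z-14]@ax.T+[p[0],p[1],14])
            h=cv2.convexHull(proj(k,P,np.concatenate(X)).astype(np.float32));q=np.zeros(M.shape,np.uint8)
            cv2.fillPoly(q,[(h*8).round().astype(np.int32)],1,shift=3);q=q>0;return 1-(q&M).sum()/(q|M).sum()
        x0=np.array([611,-115,118,0,0.]);o=minimize(f,x0,method="Nelder-Mead",options=dict(initial_simplex=np.vstack([x0]+[x0+v*np.eye(5)[i] for i,v in enumerate((5,5,6,3,3))]),maxiter=600))
        print(c,"tall",np.round(b),round(d["p"],2),"x,y,rim z,tilts",o.x.round(1),round(o.fun,3),"nominal cost",round(f(x0),3))
    for n in("mid_center","dish"):
        for d in m[n]: print(c,n,np.round(d["box"]),round(d["p"],2))
    print("expect rims z118,78,42 tops:",[np.r_[(lambda q:(q.min(0),q.max(0)))(proj(k,P,np.c_[611+rr*np.cos(a),-116+rr*np.sin(a),0*a+z]))].round().tolist() for rr,z in((23,118),(31,78),(42,42))])
E
python3 chk.py
```

```text
23.675 [586.30911613  -1.37772185 194.84627269] [-0.51096897  0.87113324 -0.23681386]
scene tall [315. 146. 336. 171.] 0.69 x,y,rim z,tilts [ 609.8 -109.1  100.6    2.2   -1.1] 0.117 nominal cost 0.371
expect rims z118,78,42 tops: [[316.0, 141.0, 337.0, 152.0], [311.0, 155.0, 339.0, 170.0], [305.0, 166.0, 343.0, 186.0]]
top tall [347. 178. 376. 201.] 0.65 x,y,rim z,tilts [ 6.109e+02 -1.133e+02  1.287e+02 -0.000e+00 -4.000e-01] 0.041 nominal cost 0.082
top mid_center [342. 176. 376. 203.] 0.73
top dish [336. 177. 374. 215.] 0.71
top dish [321. 129. 332. 142.] 0.45
expect rims z118,78,42 tops: [[352.0, 176.0, 376.0, 200.0], [345.0, 175.0, 375.0, 206.0], [337.0, 172.0, 377.0, 212.0]]
wrist tall [243. 165. 306. 236.] 0.56 x,y,rim z,tilts [ 6.098e+02 -1.120e+02  1.191e+02 -1.600e+00 -1.000e-01] 0.029 nominal cost 0.075
wrist mid_center [238. 124. 317. 196.] 0.81
wrist dish [228.  77. 323. 160.] 0.74
expect rims z118,78,42 tops: [[248.0, 220.0, 306.0, 240.0], [239.0, 166.0, 315.0, 201.0], [228.0, 117.0, 326.0, 172.0]]
```

```bash
python3 - <<'E'
from h import *
mv([430,0,300],tool(101.9,-20).as_euler("xyz"));mv([400,-180,320],tool(101.9,-20).as_euler("xyz"))
E
```

```text
ROW [-0.0566, -0.1529, -0.095] [0.0, 28.8, 0.1] dist 189.0 ang 28.8
ROW [-0.1836, -0.2196, 0.0197] [0.0, 28.8, 0.1] dist 287.0 ang 28.8
```

Emit:
carry_out(delta_pos=[[-0.014, -0.038, -0.024], [-0.028, -0.076, -0.047], [-0.042, -0.115, -0.071], [-0.0566, -0.153, -0.095], [-0.099, -0.175, -0.057], [-0.14, -0.197, -0.019], [-0.1836, -0.22, 0.02], [-0.1836, -0.22, 0.02]], rot=[[0, 7, 0], [0, 14, 0], [0, 21, 0], [0, 28.8, 0], [0, 28.8, 0], [0, 28.8, 0], [0, 28.8, 0], [0, 28.8, 0]])

```text
clock: 25.28
eef_pos: [398.1, -184.1, 320.7]
tcp_rot: [3.141, 0.351, 1.772]
contact_force: [-1.2, 1.1, -1.1]
opening: 0.939
grasp_force: 0.0
```

```bash
python3 chk.py; python3 - <<'E'
from h import *
for n,c in(("tape_roll","top"),("blue_jar","top"),("red_vial","top"),("tape_roll","scene")):
    k,P,m=look(c,[n]); print(n,c,[(np.round(d["box"]),round(d["p"],2)) for d in m[n]])
E
```

```text
25.275 [ 398.07274802 -184.10628922  320.72013556] [-1.16665832  1.07019163 -1.11934426]
scene tall [314. 138. 337. 169.] 0.61 x,y,rim z,tilts [ 6.082e+02 -1.108e+02  1.191e+02 -0.000e+00  1.000e-01] 0.031 nominal cost 0.104
scene mid_center [309. 162. 341. 186.] 0.84
scene dish [306. 173. 343. 202.] 0.73
expect rims z118,78,42 tops: [[316.0, 141.0, 337.0, 152.0], [311.0, 155.0, 339.0, 170.0], [305.0, 166.0, 343.0, 186.0]]
top tall [349. 180. 376. 203.] 0.84 x,y,rim z,tilts [ 6.095e+02 -1.136e+02  1.207e+02  7.000e-01  2.000e-01] 0.029 nominal cost 0.067
top mid_center [340. 179. 370. 205.] 0.8
top dish [334. 173. 371. 216.] 0.93
expect rims z118,78,42 tops: [[352.0, 176.0, 376.0, 200.0], [345.0, 175.0, 375.0, 206.0], [337.0, 172.0, 377.0, 212.0]]
wrist tall [486.  42. 560. 115.] 0.67 x,y,rim z,tilts [ 6.068e+02 -1.138e+02  1.221e+02  1.100e+00 -6.000e-01] 0.019 nominal cost 0.122
wrist mid_center [462.  25. 557. 111.] 0.83
expect rims z118,78,42 tops: [[516.0, 61.0, 578.0, 118.0], [483.0, 38.0, 557.0, 109.0], [455.0, 16.0, 546.0, 106.0]]
tape_roll top [(array([232., 185., 269., 215.]), 0.68)]
blue_jar top [(array([187., 127., 213., 155.]), 0.63)]
red_vial top []
tape_roll scene [(array([257., 231., 290., 260.]), 0.6), (array([314., 140., 338., 171.]), 0.32)]
```

```bash
python3 -c "
from rig import r
print(r.sign_off())"
```

```text
the job is handed in; nothing more can be done
None
```

The set is together and handed in at about 26 s. The blue-banded cup is home in the dish and the white cup is home in it, mouth up. Both pushes ended in a hard stop at the expected height, and the cameras show the stack upright to about 1°. The tape and jar looked unmoved, but I couldn't confirm the red vial because the last check didn't detect it.

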